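# Complete the pinwheel layer of reagent cartons on the pallet slab

### The arm

A 7-joint arm with a two-finger parallel gripper is mounted at the origin on the work surface. World frame = base frame: x ahead of the robot, y to its left, z up, the work surface at z = 0. Lengths are in m, angles in degrees, forces in N, time in s.
With the tool pointing down it reaches from about 0.35 to 0.9 m from the base axis. Payload 19.9 kg.
Tool frame: the origin (TCP) lies midway between the tips of the shut fingers; the grasp point (between the pads) lies 19 mm behind it; z points along the fingers, x is the direction in which the jaws open and shut, and the axes are right-handed (so a half turn about z gives the same grasp; the last joint's range is limited). The gripper opens to 85 mm and grips with 20 to 120 N. Pads are 22 mm wide; open, the fingers measure 114 mm over their backs; the gripper's body (76 mm by 85 mm) begins 54 mm behind the grasp point. The pads swing forward as they close: fully open they stand 13 mm farther back than shut.
Start: joints at [-2.378, 23.915, -0.59, 92.452, 0.269, 63.638, -3.037], TCP at [0.625, 0, 0.231] pointing down, gripper open.
Joint ranges: [-161.28, 161.28], [-22.2, 115.67], [-73.04, 71.86], [3.21, 147.25], [-68.34, 248.33], [10.77, 114.83], [-161.83, 161.83]. Speed limits (degrees/s): [108.29, 108.29, 136.94, 136.94, 172.46, 172.46, 172.46].

### API

Orientations are given as [roll, pitch, yaw] about the fixed x, y, z axes, in that order (R = Rz(yaw) Ry(pitch) Rx(roll)).
In Python, from bench import r gives the robot as it stands. The module is installed in compiled form; this text tells all that it offers.
- The arm moves only by the shell command python3 -m crank 'ROWS'. ROWS is JSON, a list of rows, each an object of numbers: "x", "y", "z": the shift along the tool's x, y, z in cm; "yaw": the turn about the tool's z in rad; "grip": the opening, from 0 (shut) to 1 (fully open). In form: [{"x": .., "y": .., "z": .., "yaw": .., "grip": ..}, ...]. A call has 1 to 10 rows; each row shifts and turns the commanded pose from where the row before left it, along the tool's axes as they then stand; what a row does not reach is not made up. A row lasts 1/8 s, in which the tool goes at most 62.5 mm and 10.7 degrees, less where a joint would pass 70% of its speed; a pose out of reach is approached as far as the arm can. A call with a gripper value outside its range is refused whole. The fingers move at their own pace and stop on an object; the grip force is fixed at half the most. Time passes only in rows, so rows that do not move let the fingers close. It gives the time, the measured TCP pose, the force and the opening at its end, in the units of the state.
- r.read_state(): the state, without advancing time (a new reading comes with each control period).
- r.capture(name): name is "scene" or "side" or "wrist"; returns a dict with "color" (400x640x3 uint8, blue, green, red), "z_map" (400x640 float32, m along the optical axis (not along the pixel's ray), 0 where there is no reading), "mtx" (3x3 intrinsics, pixels), "T" (4x4, takes a point from camera to world coordinates). Camera axes: x right, y up, looking along -z (the intrinsics and any distortion apply to the point x, -y, -z); pixel columns grow to the right and rows downward; lengths in m; the calibration is good to about 2 mm. A picture is of the moment at which its call begins.
- r.finish_job(): hands the job in, once; it reports no verdict.
The state is a dict: "time_s": time; "joint_positions": joint angles; "qd": joint speeds; "joint_torque": joint torques, N m; "tool_pos": TCP position; "ee_rot": TCP orientation; "ft_force": force on the tool from outside, world axes, zero at the start; "moment": the same for the moment, N m; "grip_width": opening from 0.0 (shut) to 1.0 (fully open).
Only numpy, scipy, OpenCV 4.12 (cv2) and the standard library are available. Lean on these libraries where they do the work, as an engineer would, in place of code of your own. Each camera call takes 0.05 s, during which the arm holds its last target. There are 200 camera calls.

### The job

One reagent carton already lies on the grey pallet slab: complete the layer with the three other cartons of the same size standing on the bench, in a pinwheel centred on the slab, so that each carton's end meets the side of the next, with only narrow gaps between them and a small empty square in the middle. Keep the cartons the right way up, set them down flat and gently without dropping them, leave the first carton in its place, and do not disturb the smaller carton, the bottle or the tube rack.

Things in the scene. Friction and masses are not known exactly. Their poses are not given: they have to be found in the camera images.
- slab: Low grey plastic pallet slab with a flat square deck, 220 x 220 mm, 30 mm high on three runners, fixed to the bench. Origin at the centre of its underside (bench level), x and y along its edges, z up. The finished pinwheel is centred on it, 184 x 184 mm overall, with 4 mm gaps and a 64 x 64 mm empty square in the middle.
- slab_top (a point): Centre of the slab's deck, 30 mm above the bench, axes as the slab's: cartons stand on this level. Carton centres in the pinwheel, x and y from here (mm), [direction of the long side]: (-32, -62) [x, first_carton], (62, -32) [y], (32, 62) [x], (-62, 32) [y].
- first_carton: Plain brown cardboard carton, rigid and closed, 120 x 60 x 60 mm (long x wide x high), 0.2 to 0.45 kg, white paper tape along its top. It already lies on the slab, within 2 mm of its place in the pattern, loose. Origin at the centre of its underside, x along its 120 mm length, y across its 60 mm width, z up; turning it half round changes nothing.
- carton_a: Plain brown cardboard carton, rigid and closed, 120 x 60 x 60 mm (long x wide x high), 0.2 to 0.45 kg, white paper tape along its top. Stands on the bench on the robot's right, among other things; all three are the same and any may take any free place. Origin at the centre of its underside, x along its 120 mm length, y across its 60 mm width, z up; turning it half round changes nothing.
- carton_b: Plain brown cardboard carton, rigid and closed, 120 x 60 x 60 mm (long x wide x high), 0.2 to 0.45 kg, white paper tape along its top. Stands on the bench on the robot's right, among other things; all three are the same and any may take any free place. Origin at the centre of its underside, x along its 120 mm length, y across its 60 mm width, z up; turning it half round changes nothing.
- carton_c: Plain brown cardboard carton, rigid and closed, 120 x 60 x 60 mm (long x wide x high), 0.2 to 0.45 kg, white paper tape along its top. Stands on the bench on the robot's right, among other things; all three are the same and any may take any free place. Origin at the centre of its underside, x along its 120 mm length, y across its 60 mm width, z up; turning it half round changes nothing.
- small_carton: Bystander: a smaller brown carton, 80 x 50 x 40 mm high, not part of the layer, among the cartons on the bench. Origin at the centre of its underside, x along its length.
- bottle: Bystander: upright amber bottle with white cap, 60 mm diameter, 125 mm tall, among the cartons on the bench. Origin at the centre of its underside.
- tube_rack: Bystander: green sample tube rack, 200 x 80 x 55 mm, its tubes reach 76 mm high, left of the slab. Origin at the centre of its underside, x along its length.
Things that resemble listed ones, but are neither listed nor needed, are in the scene too. Leave any pink or red look-alike of the carton_a alone.

How it is judged:
By the outcome, as a careful person would: the job done as asked, in the order asked, and still so for the second after the job is handed in, with the robot touching nothing.
It also fails if it takes over 72 s, if anything falls off the work surface, if the arm or the gripper's body presses on something with over 40 N, if the wrist force passes 120 N, or if a joint passes its speed limit or range.

## Working session

There is one attempt and no reset: what is moved stays moved. The work goes in short steps, Python scripts to look and compute and a shell command to move; the robot and the scene stay as the last step left them, time stands still between calls to the robot, and variables do not carry over. Pictures are saved under pics/ and viewed, about 8 in all and at most 12, crops included, and the job is handed in when it is done.

```bash
mkdir -p pics
python3 - <<'E'
from bench import r
import cv2,numpy as np
s=r.read_state();print(s)
for n in("scene","side"):
    c=r.capture(n);cv2.imwrite(f"pics/{n}0.png",c["color"]);np.savez(f"pics/{n}0.npz",**{k:c[k] for k in("color","z_map","mtx","T")})
    print(n,c["mtx"].round(1).tolist(),c["T"].round(3).tolist(),[k for k in c],(c["z_map"]>0).mean())
E
```

```text
{'time_s': 0.0, 'joint_positions': array([-2.37969615, 23.95094496, -0.59108622, 92.48445489,  0.27030449,
       63.63813446, -3.03421597]), 'qd': array([-0.07930869,  0.0178985 ,  0.0211327 , -0.05019531, -0.04379067,
        0.09887882,  0.05356813]), 'joint_torque': array([ 3.43503270e-04, -8.64444852e+01,  6.79280274e-01, -4.34903777e+01,
        1.92400004e-02,  7.37222959e-03,  1.31192037e-04]), 'tool_pos': array([6.24658286e-01, 1.36340639e-05, 2.30636404e-01]), 'ee_rot': array([1.79994091e+02, 7.19414464e-02, 5.99940588e-03]), 'ft_force': array([ 0.62926292, -0.14936222, -0.13802673]), 'moment': array([-0.00871445, -0.01776481, -0.00896296]), 'grip_width': 0.9988017652446105}
scene [[485.7, 0.0, 322.5], [0.0, 485.7, 198.5], [0.0, 0.0, 1.0]] [[-0.516, -0.623, 0.587, 1.273], [0.856, -0.371, 0.359, 0.45], [-0.006, 0.688, 0.725, 1.041], [0.0, 0.0, 0.0, 1.0]] ['color', 'z_map', 'mtx', 'T'] 0.99601171875
side [[511.2, 0.0, 326.7], [0.0, 511.2, 194.3], [0.0, 0.0, 1.0]] [[-0.857, 0.36, -0.368, -0.146], [-0.515, -0.608, 0.605, 1.019], [-0.006, 0.708, 0.707, 1.276], [0.0, 0.0, 0.0, 1.0]] ['color', 'z_map', 'mtx', 'T'] 0.99155078125
```

View pics/scene0.png

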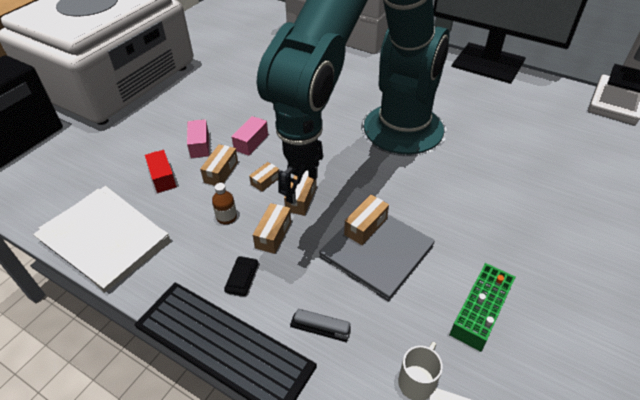

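View pics/side0.png

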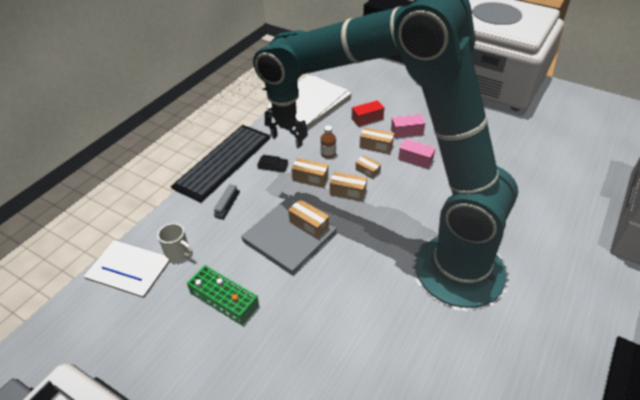

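The scene view shows brown cartons at (219,163), (300,193, behind the gripper) and (271,227), and the small one at (265,175). The first carton is at (367,218) on the slab. Look-alikes: pink at (198,138) and (250,135), red at (160,170). The side view shows the same cartons unobstructed at (376,139), (348,185) and (310,172), with the small one at (367,166).

```bash
cat > h.py <<'E'
import numpy as np,cv2
def cloud(c):
    z=c["z_map"];K=c["mtx"];T=c["T"];v,u=np.mgrid[0:z.shape[0],0:z.shape[1]]
    P=np.stack([(u-K[0,2])/K[0,0]*z,-(v-K[1,2])/K[1,1]*z,-z],-1)
    return P@T[:3,:3].T+T[:3,3]
def plane_pts(c,uv,h):
    K=c["mtx"];T=c["T"];uv=np.asarray(uv,float).reshape(-1,2)
    d=np.stack([(uv[:,0]-K[0,2])/K[0,0],-(uv[:,1]-K[1,2])/K[1,1],-np.ones(len(uv))],-1)@T[:3,:3].T
    return T[:3,3]+d*((h-T[2,3])/d[:,2])[:,None]
def tops(c,lo,hi,h,minA=60,brown=True,box=(.3,1,-.6,.5)):
    """top faces with height in lo..hi -> minAreaRect on plane h"""
    W=cloud(c);hsv=cv2.cvtColor(c["color"],cv2.COLOR_BGR2HSV)
    m=(W[...,2]>lo)&(W[...,2]<hi)&(W[...,0]>box[0])&(W[...,0]<box[1])&(W[...,1]>box[2])&(W[...,1]<box[3])
    m=m.astype(np.uint8)
    cs,_=cv2.findContours(m,cv2.RETR_EXTERNAL,cv2.CHAIN_APPROX_NONE);out=[]
    for k in cs:
        mm=np.zeros_like(m);cv2.drawContours(mm,[k],-1,1,-1);mm&=m
        if mm.sum()<minA:continue
        v,u=np.nonzero(mm);
        # pixel corners so that the area is not short by one pixel
        uv=np.concatenate([np.stack([u+a,v+b],-1) for a in(-.5,.5) for b in(-.5,.5)])
        p=plane_pts(c,uv,h)[:,:2].astype(np.float32)*1000
        (cx,cy),(w,l),a=cv2.minAreaRect(p)
        if w<l:w,l,a=l,w,a+90
        a=(a+90)%180-90
        out.append(dict(c=(round(cx,1),round(cy,1)),size=(round(w,1),round(l,1)),yaw=round(a,1),z=round(float(np.median(W[v,u,2]))*1000,1),hs=np.median(hsv[v,u],0).tolist(),px=(int(u.mean()),int(v.mean()))))
    return out
E
python3 - <<'E'
from h import *
for n in("scene","side"):
    c=dict(np.load(f"pics/{n}0.npz"));print(n)
    W=cloud(c)
    for lo,hi,h in((.05,.07,.06),(.08,.1,.09),(.035,.048,.04),(.018,.04,.03),(.11,.14,.125)):
        for t in tops(c,lo,hi,h):
            if t['size'][0]<320 and t['size'][1]>20:print(h,t)
E
```

```text
scene
0.06 {'c': (823.2, 395.3), 'size': (81.1, 40.2), 'yaw': -86.6, 'z': 60.8, 'hs': [26.0, 21.0, 97.0], 'px': (415, 384)}
0.06 {'c': (775.0, 391.2), 'size': (73.5, 38.4), 'yaw': -83.1, 'z': 60.8, 'hs': [26.0, 21.0, 96.0], 'px': (423, 359)}
0.06 {'c': (561.8, 455.5), 'size': (207.6, 80.2), 'yaw': -2.0, 'z': 54.5, 'hs': [67.0, 171.0, 148.0], 'px': (484, 301)}
0.06 {'c': (501.7, 126.6), 'size': (138.1, 66.7), 'yaw': -34.9, 'z': 59.7, 'hs': [15.0, 122.5, 61.0], 'px': (364, 228)}
0.06 {'c': (621.1, -107.5), 'size': (133.4, 68.6), 'yaw': 12.4, 'z': 59.7, 'hs': [16.0, 119.0, 201.0], 'px': (271, 222)}
0.06 {'c': (647.0, -246.4), 'size': (63.2, 43.1), 'yaw': -39.5, 'z': 59.4, 'hs': [15.0, 46.5, 73.0], 'px': (224, 208)}
0.06 {'c': (466.3, -105.5), 'size': (135.2, 44.7), 'yaw': 15.6, 'z': 59.8, 'hs': [16.0, 120.0, 182.0], 'px': (303, 188)}
0.06 {'c': (610.8, -529.1), 'size': (141.3, 63.4), 'yaw': 55.8, 'z': 59.8, 'hs': [0.0, 214.0, 211.0], 'px': (158, 165)}
0.06 {'c': (497.8, -391.0), 'size': (134.5, 72.0), 'yaw': 12.4, 'z': 59.6, 'hs': [16.0, 118.0, 202.0], 'px': (217, 159)}
0.06 {'c': (348.
[... 8006 characters left out ...]
, -373.0), 'size': (91.1, 40.6), 'yaw': 2.5, 'z': 28.4, 'hs': [171.0, 101.0, 101.0], 'px': (408, 157)}
0.03 {'c': (619.5, -245.7), 'size': (64.0, 49.8), 'yaw': 24.7, 'z': 30.2, 'hs': [20.0, 26.0, 97.0], 'px': (327, 151)}
0.03 {'c': (474.7, -367.9), 'size': (133.7, 70.6), 'yaw': 33.4, 'z': 27.9, 'hs': [14.0, 76.5, 86.0], 'px': (375, 145)}
0.03 {'c': (416.4, -514.0), 'size': (132.8, 79.9), 'yaw': 20.4, 'z': 29.5, 'hs': [171.0, 105.0, 103.0], 'px': (406, 130)}
0.03 {'c': (587.9, -510.6), 'size': (136.4, 81.2), 'yaw': 30.5, 'z': 29.6, 'hs': [1.0, 138.0, 86.0], 'px': (366, 117)}
0.03 {'c': (855.8, -475.7), 'size': (279.6, 250.7), 'yaw': 87.6, 'z': 33.8, 'hs': [17.0, 1.0, 236.0], 'px': (315, 101)}
```

Run:
```python
from bench import r
from h import *
c=r.capture("wrist");cv2.imwrite("pics/wrist0.png",c["color"]);print(c["mtx"].round(1).tolist(),c["T"].round(3).tolist())
for n in("scene","side","wrist"):
    c=dict(np.load(f"pics/{n}0.npz")) if n!="wrist" else c
    print(n)
    for h in(.03,.04,.06,.09,.125):
        for t in tops(c,h-.0025,h+.0025,h):
            if t['size'][0]<320 and t['size'][1]>34:print(h,t['c'],t['size'],t['yaw'],t['z'],t['hs'][0],t['px'])
```

```text
[[348.1, 0.0, 317.1], [0.0, 348.1, 200.5], [0.0, 0.0, 1.0]] [[1.0, -0.001, 0.002, 0.623], [0.001, 0.964, 0.264, 0.067], [-0.002, -0.264, 0.964, 0.373], [0.0, 0.0, 0.0, 1.0]]
scene
0.03 (785.9, -93.9) (74.3, 52.4) 18.1 30.8 120.0 (239, 274)
0.03 (527.2, 161.6) (225.9, 222.5) -7.5 30.0 111.0 (380, 253)
0.04 (458.1, -252.8) (88.3, 58.1) -8.3 40.1 16.0 (263, 172)
0.06 (618.1, -110.2) (126.4, 64.7) 12.4 59.9 16.0 (271, 221)
0.06 (461.7, -107.6) (125.1, 43.1) 15.6 60.2 16.0 (303, 186)
0.06 (608.0, -532.8) (132.0, 63.4) 56.5 60.0 0.0 (157, 164)
0.06 (496.0, -394.2) (129.6, 66.7) 12.4 59.8 16.0 (217, 158)
0.06 (345.2, -398.5) (103.8, 68.7) 4.1 60.1 166.0 (246, 130)
0.06 (432.9, -537.6) (132.2, 61.1) 40.5 60.0 166.0 (195, 131)
0.09 (486.2, 106.5) (127.7, 64.9) -7.2 90.0 16.0 (366, 212)
side
0.03 (520.3, 162.3) (227.1, 225.6) 82.3 30.0 103.0 (280, 237)
0.03 (780.3, -92.5) (69.4, 61.8) 30.6 30.3 120.0 (268, 160)
0.04 (451.6, -251.4) (87.4, 62.8) -8.1 39.7 16.0 (367, 163)
0.06 (459.7, -116.3) (126.0, 70.9) 17.7 59.9 16.0 (346, 180)
0.06 (612.2, -109.0) (125.1, 71.4) 10.1 60.1 16.0 (309, 166)
0.0
[... 210 characters left out ...]
.9) 55.7 60.2 0.0 (364, 108)
0.09 (480.5, 106.6) (125.9, 69.7) -7.1 90.3 17.0 (308, 212)
wrist
0.03 (520.3, 162.3) (227.1, 225.6) 82.3 30.0 103.0 (280, 237)
0.03 (780.3, -92.5) (69.4, 61.8) 30.6 30.3 120.0 (268, 160)
0.04 (451.6, -251.4) (87.4, 62.8) -8.1 39.7 16.0 (367, 163)
0.06 (459.7, -116.3) (126.0, 70.9) 17.7 59.9 16.0 (346, 180)
0.06 (612.2, -109.0) (125.1, 71.4) 10.1 60.1 16.0 (309, 166)
0.06 (342.7, -397.8) (89.1, 74.9) 3.1 60.2 166.0 (412, 145)
0.06 (489.9, -393.0) (124.7, 74.8) 12.7 60.2 16.0 (376, 134)
0.06 (408.3, -547.2) (89.0, 77.4) 31.9 60.4 166.0 (413, 120)
0.06 (603.5, -526.5) (112.3, 76.9) 55.7 60.2 0.0 (364, 108)
0.09 (480.5, 106.6) (125.9, 69.7) -7.1 90.3 17.0 (308, 212)
```

View pics/wrist0.png

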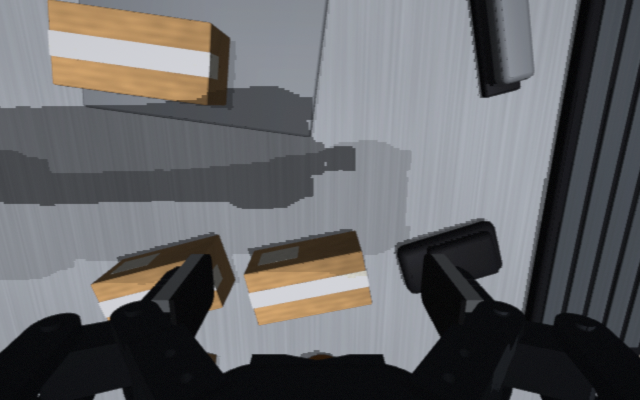

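The wrist view shows the first carton's top at (48–230, 0–107) and carton b's top at (245–370, 262–325), with carton c partly behind the left finger. The gripper was already open at the start. I'll move over the slab for a precise look.

```bash
python3 -m crank '[{"x":-2.5,"y":-3.5,"z":-1,"grip":1},{"x":-2.5,"y":-3.5,"z":-1,"grip":1},{"x":-2.5,"y":-3.5,"z":0,"grip":1},{"x":-1,"y":-2.5,"grip":1},{"grip":1},{"grip":1}]'
cat >> h.py <<'E'
def meas(c,h,tol=.006,vmin=100,hue=None,minA=400,maxS=300):
    """bright top faces (colour decides the edge, depth the height) -> rect in mm on plane h"""
    W=cloud(c);hsv=cv2.cvtColor(c["color"],cv2.COLOR_BGR2HSV)
    m=((abs(W[...,2]-h)<tol)&(hsv[...,2]>vmin))
    if hue: m&=((hsv[...,0]>5)&(hsv[...,0]<25)&(hsv[...,1]>60))|((hsv[...,2]>190)&(hsv[...,1]<40))
    m=cv2.morphologyEx(m.astype(np.uint8),cv2.MORPH_OPEN,np.ones((3,3)))
    cs,_=cv2.findContours(m,cv2.RETR_EXTERNAL,cv2.CHAIN_APPROX_NONE);out=[]
    for k in cs:
        if cv2.contourArea(k)<minA:continue
        mm=np.zeros_like(m);cv2.drawContours(mm,[k],-1,1,-1)
        v,u=np.nonzero(mm);uv=np.concatenate([np.stack([u+a,v+b],-1) for a in(-.5,.5) for b in(-.5,.5)])
        p=plane_pts(c,uv,h)[:,:2].astype(np.float32)*1000
        (cx,cy),(w,l),a=cv2.minAreaRect(p)
        if w<l:w,l,a=l,w,a+90
        a=(a+90)%180-90
        if w<maxS:out.append((np.round([cx,cy,w,l,a],1).tolist(),(int(u.mean()),int(v.mean())),cv2.boundingRect(k)))
    return out
E
python3 - <<'E'
from bench import r
from h import *
np.set_printoptions(precision=4,suppress=True)
c=r.capture("wrist");cv2.imwrite("pics/wrist1.png",c["color"]);np.savez("pics/wrist1.npz",**c)
s=r.read_state();print(s["tool_pos"],s["ee_rot"],c["T"].round(4).tolist())
print("first",meas(c,.09,hue=1));print("slab",meas(c,.03,tol=.004))
c0=dict(np.load("pics/scene0.npz"));print("scene",meas(c0,.06,hue=1,minA=50),meas(c0,.09,hue=1,minA=50))
c0=dict(np.load("pics/side0.npz"));print("side",meas(c0,.06,hue=1,minA=50),meas(c0,.09,hue=1,minA=50))
E
```

```text
[ 0.6248 -0.      0.2309] [179.996    0.0423  -0.0019] [[1.0, -0.0011, 0.0014, 0.6233], [0.0007, 0.9644, 0.2643, 0.0673], [-0.0016, -0.2643, 0.9644, 0.3729], [0.0, 0.0, 0.0, 1.0]]
first [([480.8, 104.6, 121.1, 60.2, -7.5], (128, 51), (48, 0, 163, 103))]
slab [([439.5, 75.0, 79.3, 14.5, 0.0], (115, 98), (83, 89, 83, 16)), ([521.7, 114.3, 220.4, 85.6, 0.0], (254, 36), (79, 0, 249, 101))]
scene [([617.8, -110.5, 125.6, 63.7, 12.5], (271, 221), (254, 204, 35, 36)), ([463.6, -106.9, 120.8, 40.9, 15.0], (303, 187), (296, 172, 17, 30)), ([495.8, -394.9, 124.2, 65.8, 11.8], (217, 158), (201, 145, 32, 28))] [([485.1, 106.0, 125.7, 63.7, -7.2], (366, 212), (347, 195, 41, 35))]
side [([458.6, -118.4, 123.5, 68.8, 15.5], (348, 180), (331, 173, 36, 16)), ([582.3, -115.1, 66.4, 65.7, -77.6], (318, 169), (308, 164, 20, 12)), ([624.8, -110.5, 68.1, 67.1, 17.2], (305, 164), (297, 159, 20, 12)), ([461.2, -402.1, 68.1, 37.1, -80.8], (383, 136), (379, 131, 11, 11)), ([514.0, -388.8, 73.7, 56.7, -59.4], (370, 133), (363, 128, 15, 12))] [([480.2, 105.7, 126.3, 67.5, -7.7], (308, 213), (290, 200, 37, 27))]schema error: expected keys x, y, z, yaw, grip
```

View pics/wrist1.png

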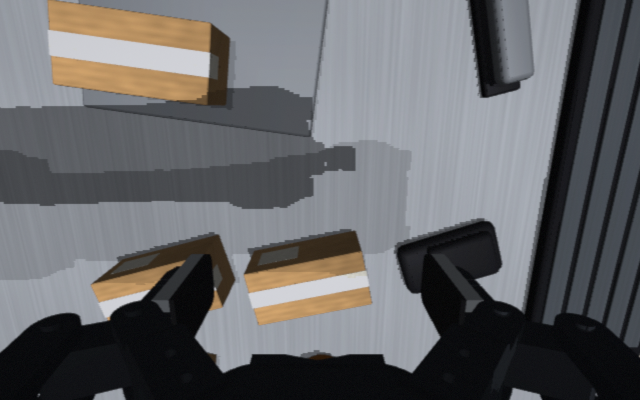

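The call was refused because every row needs all five keys, so the arm hasn't moved and the picture is unchanged (4 views used). The wrist measurement looks good: the first carton reads 121 x 60 mm.

```bash
python3 -m crank '[{"x":-2.5,"y":-3.5,"z":-1,"yaw":0,"grip":1},{"x":-2.5,"y":-3.5,"z":-1,"yaw":0,"grip":1},{"x":-2.5,"y":-3.5,"z":0,"yaw":0,"grip":1},{"x":-1,"y":-2.5,"z":0,"yaw":0,"grip":1},{"x":0,"y":0,"z":0,"yaw":0,"grip":1},{"x":0,"y":0,"z":0,"yaw":0,"grip":1}]'
python3 - <<'E'
from bench import r
from h import *
np.set_printoptions(precision=4,suppress=True)
c=r.capture("wrist");cv2.imwrite("pics/wrist2.png",c["color"]);np.savez("pics/wrist2.npz",**c)
s=r.read_state();print(s["tool_pos"],s["ee_rot"],s["time_s"],c["T"].round(4).tolist())
print("first",meas(c,.09,hue=1));print("slab",meas(c,.03,tol=.004,vmin=0))
c=dict(np.load("pics/wrist1.npz"));print("b old",meas(c,.06,hue=1))
# slab outline from depth incl. first carton
c=dict(np.load("pics/wrist2.npz"));W=cloud(c);m=(abs(W[...,2]-.03)<.003)
print(m.sum(),W[m].min(0),W[m].max(0))
E
```

```text
time_s: 0.95
tool_pos: [0.5402, 0.1294, 0.2512]
ee_rot: [180.0, 0.0, -0.0]
ft_force: [0.1, 0.2, 0.2]
grip_width: 0.998
[0.5403 0.1291 0.2511] [179.9787   0.0108  -0.0634] 1.0 [[1.0, -0.0003, 0.0008, 0.5387], [0.0001, 0.9644, 0.2646, 0.1967], [-0.0008, -0.2646, 0.9644, 0.3933], [0.0, 0.0, 0.0, 1.0]]
first [([496.1, 83.0, 85.6, 28.6, 0.0], (287, 234), (226, 218, 92, 29)), ([458.5, 127.0, 68.4, 20.8, -7.5], (221, 184), (190, 171, 77, 28))]
slab [([522.0, 160.8, 219.1, 219.0, -7.6], (311, 112), (194, 11, 233, 240))]
b old [([447.9, -110.9, 100.0, 39.9, 15.2], (127, 287), (92, 261, 91, 56)), ([613.9, -110.3, 121.5, 60.6, 12.2], (308, 287), (244, 252, 128, 73))]
37437 [ 0.4062 -0.1025  0.027 ] [0.7925 0.2826 0.033 ]
```

View pics/wrist2.png

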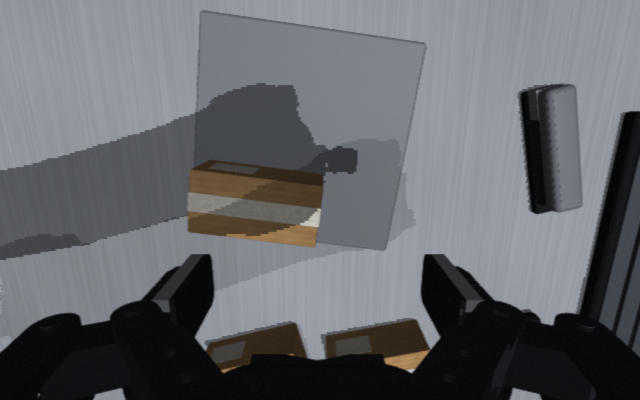

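The wrist view shows the slab corners at (202,11), (425,44), (385,249) and (~188,232). The first carton is at (190–322, 165–247), shaded. The slab is at (522.0, 160.8) with yaw −7.55°. Carton b (wrist1 pixel 308,287) is brown with white tape and 121 x 61 mm, so it is a proper carton. I'll hover over b, gripping off-centre so that one finger ends up in the pinwheel's hole.

```bash
python3 -m crank '[{"x":1.9,"y":4.7,"z":1,"yaw":0,"grip":1},{"x":1.9,"y":4.7,"z":1,"yaw":0,"grip":1},{"x":1.9,"y":4.7,"z":1,"yaw":0,"grip":1},{"x":1.8,"y":4.7,"z":1,"yaw":0,"grip":1},{"x":1.8,"y":4.7,"z":1,"yaw":0,"grip":1},{"x":0,"y":0,"z":0,"yaw":0.17,"grip":1},{"x":0,"y":0,"z":0,"yaw":0.17,"grip":1},{"x":0,"y":0,"z":0,"yaw":0.17,"grip":1},{"x":0,"y":0,"z":0,"yaw":0.17,"grip":1},{"x":0,"y":0,"z":0,"yaw":0.17,"grip":1}]' && python3 -m crank '[{"x":0,"y":0,"z":0,"yaw":0.17,"grip":1},{"x":0,"y":0,"z":0,"yaw":0.17,"grip":1},{"x":0,"y":0,"z":0,"yaw":0.17,"grip":1},{"x":0,"y":0,"z":0,"yaw":0,"grip":1},{"x":0,"y":0,"z":0,"yaw":0,"grip":1}]'
cat >> h.py <<'E'
def go(x,y,z,yaw):
    """remaining move to TCP target (mm, deg): tool x,y,z in cm (axes as now), tool yaw in rad"""
    from bench import r
    s=r.read_state();p=s["tool_pos"]*1000;t=np.radians(s["ee_rot"][2]);d=np.array([x,y,z])-p
    print("t",round(s["time_s"],2),"tcp",p.round(1),"yaw",round(np.degrees(t),2),"F",s["ft_force"].round(1),"g",round(s["grip_width"],3))
    print("tool x %.2f y %.2f z %.2f cm yaw %.3f rad"%((d[0]*np.cos(t)+d[1]*np.sin(t))/10,(d[0]*np.sin(t)-d[1]*np.cos(t))/10,-d[2]/10,-np.radians((yaw-np.degrees(t)+180)%360-180)))
E
python3 - <<'E'
from bench import r
from h import *
c=r.capture("wrist");cv2.imwrite("pics/wrist3.png",c["color"]);np.savez("pics/wrist3.npz",**c)
print(meas(c,.06,hue=1)); go(633.4,-106.1,12,-77.8)
E
```

```text
time_s: 2.25
tool_pos: [0.6329, -0.1062, 0.201]
ee_rot: [180.0, 0.0, -49.1]
ft_force: [-0.8, 0.8, 0.5]
grip_width: 1.004
time_s: 2.88
tool_pos: [0.6329, -0.1055, 0.2011]
ee_rot: [180.0, -0.0, -77.7]
ft_force: [0.5, 0.1, -0.6]
grip_width: 0.998
[([493.0, -130.3, 60.0, 21.9, 15.5], (313, 336), (302, 305, 23, 55)), ([650.8, -114.1, 49.0, 38.5, 12.3], (334, 163), (310, 138, 47, 59)), ([653.2, -82.6, 31.1, 20.6, 11.9], (296, 155), (284, 138, 25, 38))]
t 2.92 tcp [ 633.  -105.4  201.2] yaw -77.75 F [-0.6  0.3  0.2] g 1.002
tool x 0.08 y -0.03 z 18.92 cm yaw 0.001 rad
```

```bash
python3 -m crank '[{"x":0.1,"y":0,"z":4,"yaw":0,"grip":1},{"x":0,"y":0,"z":4,"yaw":0,"grip":1},{"x":0,"y":0,"z":4,"yaw":0,"grip":1},{"x":0,"y":0,"z":3,"yaw":0,"grip":1},{"x":0,"y":0,"z":2,"yaw":0,"grip":1},{"x":0,"y":0,"z":1.5,"yaw":0,"grip":1},{"x":0,"y":0,"z":0.4,"yaw":0,"grip":1},{"x":0,"y":0,"z":0,"yaw":0,"grip":1}]' && python3 -m crank '[{"x":0,"y":0,"z":0,"yaw":0,"grip":0},{"x":0,"y":0,"z":0,"yaw":0,"grip":0},{"x":0,"y":0,"z":0,"yaw":0,"grip":0},{"x":0,"y":0,"z":0,"yaw":0,"grip":0},{"x":0,"y":0,"z":0,"yaw":0,"grip":0}]'
```

```text
time_s: 3.92
tool_pos: [0.6335, -0.1061, 0.0128]
ee_rot: [-180.0, -0.0, -77.9]
ft_force: [-0.2, -0.6, 0.1]
grip_width: 1.004
time_s: 4.55
tool_pos: [0.6338, -0.1062, 0.0133]
ee_rot: [-179.9, -0.0, -77.9]
ft_force: [-1.2, -0.5, 7.3]
grip_width: 0.698
```

```bash
python3 -m crank '[{"x":0,"y":0,"z":-0.5,"yaw":0,"grip":0},{"x":0,"y":0,"z":-2,"yaw":0,"grip":0},{"x":0,"y":0,"z":-4,"yaw":0,"grip":0},{"x":0,"y":0,"z":-4,"yaw":0,"grip":0},{"x":0,"y":0,"z":-2,"yaw":0,"grip":0}]' && python3 -m crank '[{"x":-3,"y":0,"z":0,"yaw":0,"grip":0},{"x":-4.5,"y":0,"z":0,"yaw":0,"grip":0},{"x":-4.5,"y":0,"z":0,"yaw":0,"grip":0},{"x":-4.5,"y":0,"z":0,"yaw":0,"grip":0},{"x":-4.5,"y":0,"z":0,"yaw":0,"grip":0},{"x":-3,"y":0,"z":0,"yaw":0,"grip":0},{"x":-1.2,"y":0,"z":0,"yaw":0,"grip":0}]' && python3 -m crank '[{"x":0,"y":0,"z":0,"yaw":-0.15,"grip":0},{"x":0,"y":0,"z":0,"yaw":-0.175,"grip":0},{"x":0,"y":0,"z":0,"yaw":-0.175,"grip":0},{"x":0,"y":0,"z":0,"yaw":-0.175,"grip":0},{"x":0,"y":0,"z":0,"yaw":-0.175,"grip":0},{"x":0,"y":0,"z":0,"yaw":-0.175,"grip":0},{"x":0,"y":0,"z":0,"yaw":-0.15,"grip":0},{"x":0,"y":0,"z":0,"yaw":-0.05,"grip":0},{"x":0,"y":0,"z":0,"yaw":0,"grip":0},{"x":0,"y":0,"z":0,"yaw":0,"grip":0}]'
python3 - <<'E'
from bench import r
from h import *
go(581.9,140.7,44,-7.55)
a=r.capture("side");b=r.capture("wrist");np.savez("pics/wrist4.npz",**b)
cv2.imwrite("pics/pair4.png",np.hstack([a["color"][100:400,150:450],b["color"][:300,100:500]]))
# lowest height of carton pixels by cloud (side view) at each end
W=cloud(a);hsv=cv2.cvtColor(a["color"],cv2.COLOR_BGR2HSV);t=(abs(hsv[...,0].astype(int)-16)<6)&(hsv[...,1]>50)&(W[...,2]>.105)&(W[...,0]>.5)&(W[...,0]<.68)
p=W[t];print(len(p),p.min(0),p.max(0))
for y in np.arange(.05,.2,.02):
    q=p[abs(p[:,1]-y)<.01]; 
    if len(q):print(round(y,2),q[:,2].min().round(4),q[:,2].max().round(4),len(q))
E
```

```text
time_s: 5.18
tool_pos: [0.634, -0.1061, 0.1405]
ee_rot: [-179.8, -0.1, -77.9]
ft_force: [0.5, 0.1, -4.1]
grip_width: 0.695
time_s: 6.05
tool_pos: [0.5797, 0.1424, 0.1371]
ee_rot: [180.0, 0.0, -77.8]
ft_force: [-1.1, -0.6, -3.3]
grip_width: 0.694
time_s: 7.3
tool_pos: [0.5805, 0.1399, 0.1372]
ee_rot: [180.0, 0.0, -7.8]
ft_force: [0.3, 0.5, -3.6]
grip_width: 0.696
t 7.3 tcp [580.5 139.9 137.2] yaw -7.85 F [ 0.3  0.5 -3.6] g 0.696
tool x 0.13 y -0.10 z 9.32 cm yaw -0.005 rad
503 [ 0.51005171 -0.26338901  0.10566205] [0.63561363 0.18680014 0.27031038]
0.05 0.1798 0.1798 1
0.07 0.1329 0.1913 66
0.09 0.1301 0.1883 29
0.11 0.1315 0.1449 13
0.13 0.1329 0.2703 38
0.15 0.1291 0.2659 90
0.17 0.1271 0.2265 173
0.19 0.132 0.1889 83
```

View pics/pair4.png

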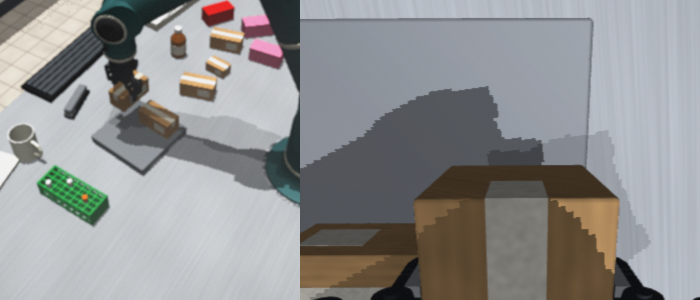

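The side crop shows carton b level in the jaws over the slab at about (128,92). In the wrist crop the top's +y edge is at row 197, columns 415–618. I'll work out how the carton sits in the hand from that edge.

Run:
```python
from h import *
b=dict(np.load("pics/wrist4.npz"));W=cloud(b)
u=[240,270,300,330,360,390]
V=cv2.cvtColor(b["color"],cv2.COLOR_BGR2HSV)[...,2].astype(int)
for x in u:
    col=W[150:280,x];print(x,[(150+i,(col[i]*1000).round(1).tolist(),V[150+i,x]) for i in (40,44,46,48,50,60,110)][:7] if x in(270,360) else '')
p=plane_pts(b,[[215,197.5],[418,197.5]],.184)*1000;t=np.radians(-7.85)
for q in p:
    d=q[:2]-[580.5,139.9];print("world",q.round(1),"tool x %.1f y %.1f"%(d@[np.cos(t),np.sin(t)],d@[np.sin(t),-np.cos(t)]))
```

```text
240 
270 [(190, [569.7, 183.1, 172.1], np.int64(62)), (194, [570.3, 183.0, 177.4], np.int64(64)), (196, [570.7, 183.0, 179.8], np.int64(59)), (198, [571.1, 183.1, 182.6], np.int64(74)), (200, [571.0, 182.5, 182.9], np.int64(88)), (210, [570.7, 179.9, 184.0], np.int64(93)), (260, [567.9, 164.3, 183.5], np.int64(90))]
300 
330 
360 [(190, [597.7, 179.7, 173.9], np.int64(59)), (194, [597.2, 179.6, 178.4], np.int64(57)), (196, [596.9, 179.7, 180.9], np.int64(57)), (198, [596.7, 179.6, 182.7], np.int64(101)), (200, [596.6, 179.0, 182.8], np.int64(149)), (210, [596.3, 176.0, 182.6], np.int64(94)), (260, [594.6, 160.8, 183.6], np.int64(94))]
390 
world [555.9 185.7 184. ] tool x -30.6 y -42.0
world [612.9 177.9 184. ] tool x 26.9 y -42.0
```

```bash
python3 -m crank '[{"x":0.3,"y":0,"z":0,"yaw":-0.005,"grip":0},{"x":0,"y":0,"z":2,"yaw":0,"grip":0},{"x":0,"y":0,"z":3,"yaw":0,"grip":0},{"x":0,"y":0,"z":2,"yaw":0,"grip":0},{"x":0,"y":0,"z":1,"yaw":0,"grip":0},{"x":0,"y":0,"z":0.5,"yaw":0,"grip":0},{"x":0,"y":0,"z":0.3,"yaw":0,"grip":0},{"x":0,"y":0,"z":0.2,"yaw":0,"grip":0},{"x":0,"y":0,"z":0,"yaw":0,"grip":0},{"x":0,"y":0,"z":0,"yaw":0,"grip":0}]';python3 -c "
from h import *
go(583.4,139.2,43.7,-7.6)"
```

```text
time_s: 8.65
tool_pos: [0.5836, 0.1401, 0.0475]
ee_rot: [-180.0, -0.0, -7.5]
ft_force: [0.1, 0.0, -3.9]
grip_width: 0.693
t 8.65 tcp [583.6 140.1  47.5] yaw -7.45 F [ 0.1  0.  -3.9] g 0.693
tool x -0.00 y 0.09 z 0.38 cm yaw 0.003 rad
```

```bash
python3 -m crank '[{"x":0,"y":0.08,"z":0.1,"yaw":0,"grip":0},{"x":0,"y":0,"z":0.1,"yaw":0,"grip":0},{"x":0,"y":0,"z":0.1,"yaw":0,"grip":0},{"x":0,"y":0,"z":0,"yaw":0,"grip":0},{"x":0,"y":0,"z":0,"yaw":0,"grip":0}]'; python3 -m crank '[{"x":0,"y":0,"z":0.05,"yaw":0,"grip":0},{"x":0,"y":0,"z":0,"yaw":0,"grip":0}]'
```

```text
time_s: 9.28
tool_pos: [0.5833, 0.1392, 0.0443]
ee_rot: [180.0, 0.0, -7.4]
ft_force: [-0.4, 0.0, -3.7]
grip_width: 0.7
time_s: 9.52
tool_pos: [0.5833, 0.1393, 0.0437]
ee_rot: [180.0, 0.0, -7.4]
ft_force: [0.9, -0.3, -4.1]
grip_width: 0.694
```

```bash
python3 -m crank '[{"x":0,"y":0,"z":0.05,"yaw":0.003,"grip":0},{"x":0,"y":0,"z":0,"yaw":0,"grip":0}]'; python3 -m crank '[{"x":0,"y":0,"z":0.05,"yaw":0,"grip":0},{"x":0,"y":0,"z":0,"yaw":0,"grip":0}]'
```

```text
time_s: 9.78
tool_pos: [0.5834, 0.1393, 0.0434]
ee_rot: [-180.0, -0.0, -7.6]
ft_force: [-0.4, -0.7, -1.4]
grip_width: 0.699
time_s: 10.02
tool_pos: [0.5833, 0.1393, 0.0433]
ee_rot: [-180.0, -0.0, -7.6]
ft_force: [-4.4, -0.2, 8.5]
grip_width: 0.697
```

```bash
python3 -m crank '[{"x":0,"y":0,"z":0,"yaw":0,"grip":0.8},{"x":0,"y":0,"z":0,"yaw":0,"grip":0.9},{"x":0,"y":0,"z":0,"yaw":0,"grip":0.9},{"x":0,"y":0,"z":-1,"yaw":0,"grip":0.9},{"x":0,"y":0,"z":-3,"yaw":0,"grip":1},{"x":0,"y":-3,"z":-5,"yaw":0,"grip":1},{"x":0,"y":-4,"z":-5,"yaw":0,"grip":1},{"x":0,"y":0,"z":-5,"yaw":0,"grip":1},{"x":0,"y":0,"z":0,"yaw":0,"grip":1},{"x":0,"y":0,"z":0,"yaw":0,"grip":1}]'
python3 - <<'E'
from bench import r
from h import *
c=r.capture("wrist");cv2.imwrite("pics/wrist5.png",c["color"]);np.savez("pics/wrist5.npz",**c);go(0,0,0,0)
for vm in(20,70):print(vm,[t for t in meas(c,.09,hue=None,tol=.004,vmin=vm)])
print("slab",meas(c,.03,tol=.004,vmin=0))
E
```

```text
time_s: 11.28
tool_pos: [0.5923, 0.2074, 0.2316]
ee_rot: [180.0, 0.0, -7.6]
ft_force: [-0.0, 0.2, -0.7]
grip_width: 1.002
t 11.32 tcp [592.1 207.2 230.9] yaw -7.64 F [ 0.5  0.1 -0. ] g 1.0
tool x -55.93 y 28.41 z 23.09 cm yaw -0.133 rad
20 [([501.5, 103.5, 81.5, 60.8, -7.6], (243, 310), (196, 280, 85, 58)), ([579.7, 121.6, 121.8, 60.5, 82.9], (317, 277), (283, 218, 70, 122))]
70 [([501.4, 103.0, 81.5, 59.8, -7.6], (243, 310), (196, 281, 85, 57)), ([579.7, 121.6, 121.7, 60.5, 82.9], (317, 277), (283, 218, 70, 122))]
slab [([522.5, 161.5, 219.2, 218.6, -7.6], (250, 182), (141, 119, 226, 199))]
```

View pics/wrist5.png

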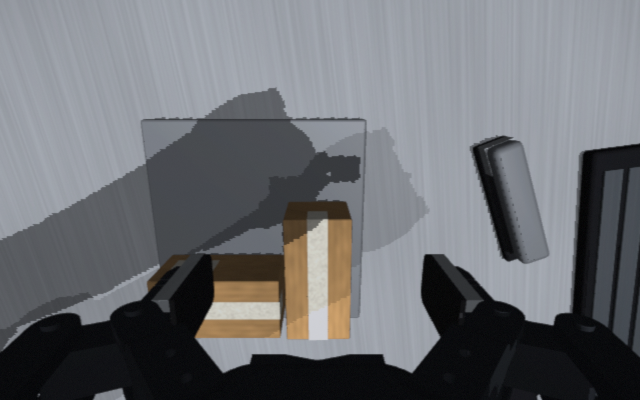

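Carton b sits at (57.2, −39.9) from the slab centre in world axes, against a nominal (57.3, −39.9), so the placing is good. The view shows it at (283–352, 203–340) beside the first carton at (196–281, 255–338), with a narrow gap. Next I'll hover to measure carton c.

```bash
python3 -m crank '[{"x":-0.2,"y":4,"z":0,"yaw":0,"grip":1},{"x":-0.2,"y":5.2,"z":0,"yaw":0,"grip":1},{"x":-0.2,"y":5.2,"z":0,"yaw":0,"grip":1},{"x":-0.2,"y":5.2,"z":0,"yaw":0,"grip":1},{"x":-0.1,"y":5.2,"z":0,"yaw":0,"grip":1},{"x":0,"y":5.2,"z":0,"yaw":0,"grip":1}]' && python3 -m crank '[{"x":0,"y":0,"z":0,"yaw":0.17,"grip":1},{"x":0,"y":0,"z":0,"yaw":0.17,"grip":1},{"x":0,"y":0,"z":0,"yaw":0.17,"grip":1},{"x":0,"y":0,"z":0,"yaw":0.17,"grip":1},{"x":0,"y":0,"z":0,"yaw":0.17,"grip":1},{"x":0,"y":0,"z":0,"yaw":0.17,"grip":1},{"x":0,"y":0,"z":0,"yaw":0.153,"grip":1},{"x":0,"y":0,"z":0,"yaw":0,"grip":1},{"x":0,"y":0,"z":0,"yaw":0,"grip":1}]'
python3 - <<'E'
from bench import r
from h import *
c=r.capture("wrist");cv2.imwrite("pics/wrist6.png",c["color"]);np.savez("pics/wrist6.npz",**c)
for t in meas(c,.06,tol=.004,vmin=20):
    print(t)
    (x,y,w,l,a)=t[0]
    if 110<w<130 and 52<l<68 and y>-200:
        th=np.radians(a-90);ty=np.array([np.sin(th),-np.cos(th)]);tx=np.array([np.cos(th),np.sin(th)])
        cc=np.array([x,y])+1.7*tx-.3*ty;print("centre",cc);go(*(cc+20*ty),12,a-90)
E
```

```text
time_s: 12.08
tool_pos: [0.5427, -0.0902, 0.2306]
ee_rot: [180.0, 0.1, -7.6]
ft_force: [1.0, -0.7, 0.2]
grip_width: 0.998
time_s: 13.2
tool_pos: [0.5435, -0.0885, 0.2311]
ee_rot: [179.9, 0.0, -74.6]
ft_force: [-0.7, -0.4, -0.2]
grip_width: 1.002
([506.5, -390.5, 91.6, 63.8, 12.0], (601, 284), (563, 249, 77, 84))
([461.4, -118.8, 121.4, 60.6, 15.2], (325, 261), (295, 207, 63, 113))
centre [ 462.13522655 -120.36187129]
t 13.25 tcp [543.6 -88.5 231.2] yaw -74.66 F [ 0.1  0.2 -0.9] g 0.999
tool x 0.91 y 10.70 z 21.92 cm yaw 0.002 rad
```

View pics/wrist6.png

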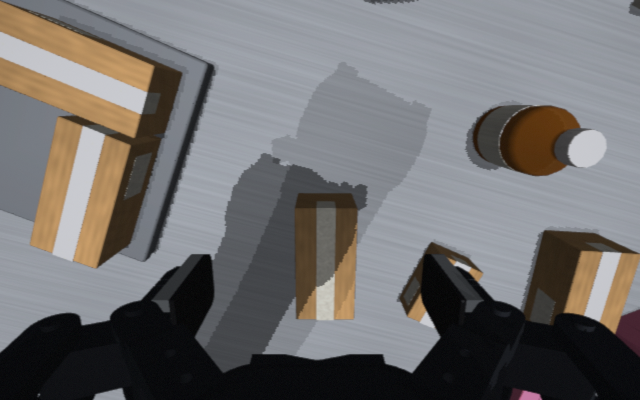

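The wrist view shows carton c at (295–357, 195–320) with tape and 121 x 61 mm. The small carton is at (440,285), the bottle at (540,140) and carton a at (580,285), all clear of the fingers. Going down on c.

```bash
python3 -m crank '[{"x":0.9,"y":3.5,"z":0,"yaw":0.002,"grip":1},{"x":0,"y":3.6,"z":2,"yaw":0,"grip":1},{"x":0,"y":3.6,"z":3,"yaw":0,"grip":1},{"x":0,"y":0,"z":4,"yaw":0,"grip":1},{"x":0,"y":0,"z":4,"yaw":0,"grip":1},{"x":0,"y":0,"z":4,"yaw":0,"grip":1},{"x":0,"y":0,"z":3,"yaw":0,"grip":1},{"x":0,"y":0,"z":1.5,"yaw":0,"grip":1},{"x":0,"y":0,"z":0.4,"yaw":0,"grip":1},{"x":0,"y":0,"z":0,"yaw":0,"grip":1}]' && python3 -m crank '[{"x":0,"y":0,"z":0,"yaw":0,"grip":0},{"x":0,"y":0,"z":0,"yaw":0,"grip":0},{"x":0,"y":0,"z":0,"yaw":0,"grip":0},{"x":0,"y":0,"z":0,"yaw":0,"grip":0},{"x":0,"y":0,"z":0,"yaw":0,"grip":0}]' && python3 -m crank '[{"x":0,"y":0,"z":-0.5,"yaw":0,"grip":0},{"x":0,"y":0,"z":-2,"yaw":0,"grip":0},{"x":0,"y":0,"z":-4,"yaw":0,"grip":0},{"x":0,"y":0,"z":-4,"yaw":0,"grip":0},{"x":0,"y":0,"z":-2,"yaw":0,"grip":0},{"x":0,"y":0,"z":0,"yaw":0,"grip":0}]'
python3 -c "
from h import *
s=np.array([523.9,161.4]);t=np.radians(-7.6);u=np.array([np.cos(t),np.sin(t)]);v=np.array([-np.sin(t),np.cos(t)])
T3=s+32*u+62*v;T4=s-62*u+32*v;print('T3',T3,'T4',T4);g=T3-20*u;print(g);go(*g,137,-97.6)"
```

```text
time_s: 14.5
tool_pos: [0.4432, -0.1251, 0.0132]
ee_rot: [-180.0, -0.0, -74.9]
ft_force: [0.6, -0.6, -0.2]
grip_width: 1.002
time_s: 15.12
tool_pos: [0.4433, -0.125, 0.0135]
ee_rot: [-179.9, -0.0, -74.9]
ft_force: [-3.1, 1.1, 13.6]
grip_width: 0.696
time_s: 15.88
tool_pos: [0.4434, -0.125, 0.1388]
ee_rot: [-179.9, -0.0, -74.9]
ft_force: [-0.8, 0.5, -3.8]
grip_width: 0.694
T3 [563.81879348 218.62315901] T4 [466.67684099 201.31879348]
[543.99448268 221.26828681]
t 15.88 tcp [ 443.4 -125.   138.8] yaw -74.93 F [-0.8  0.5 -3.8] g 0.694
tool x -30.82 y -18.72 z 0.18 cm yaw 0.396 rad
```

```bash
python3 -m crank '[{"x":-2,"y":-1.2,"z":0,"yaw":0,"grip":0},{"x":-4,"y":-2.4,"z":0,"yaw":0,"grip":0},{"x":-4,"y":-2.4,"z":0,"yaw":0,"grip":0},{"x":-4,"y":-2.4,"z":0,"yaw":0,"grip":0},{"x":-4,"y":-2.4,"z":0,"yaw":0,"grip":0},{"x":-4,"y":-2.4,"z":0,"yaw":0,"grip":0},{"x":-4,"y":-2.4,"z":0,"yaw":0,"grip":0},{"x":-3,"y":-2,"z":0,"yaw":0,"grip":0},{"x":-1.5,"y":-1,"z":0,"yaw":0,"grip":0},{"x":-0.3,"y":-0.1,"z":0,"yaw":0,"grip":0}]' && python3 -m crank '[{"x":0,"y":0,"z":0,"yaw":0.12,"grip":0},{"x":0,"y":0,"z":0,"yaw":0.16,"grip":0},{"x":0,"y":0,"z":0,"yaw":0.116,"grip":0},{"x":0,"y":0,"z":0,"yaw":0,"grip":0},{"x":0,"y":0,"z":0,"yaw":0,"grip":0}]'
python3 - <<'E'
from bench import r
from h import *
go(544,221.3,44,-97.6)
b=r.capture("wrist");np.savez("pics/wrist7.npz",**b);W=cloud(b);s=r.read_state();t=np.radians(s["ee_rot"][2]);D=(W-s["tool_pos"])*1000
X=D[...,0]*np.cos(t)+D[...,1]*np.sin(t);Y=D[...,0]*np.sin(t)-D[...,1]*np.cos(t);Z=D[...,2]
top=(abs(Z-46)<5)&(abs(X+1.7)<25)
print("top z",np.median(Z[top]))
for x in(-20,-10,0,10,20):
    k=(abs(X-x)<3)&(Z>20)&(Z<42)&(Y<-20);print(x,k.sum(),"end face y",np.median(Y[k]).round(1))
E
```

```text
time_s: 17.12
tool_pos: [0.543, 0.2213, 0.1364]
ee_rot: [179.9, -0.0, -74.9]
ft_force: [-0.7, -1.7, -3.4]
grip_width: 0.698
time_s: 17.75
tool_pos: [0.5432, 0.2203, 0.1374]
ee_rot: [180.0, -0.0, -97.5]
ft_force: [-0.3, 0.5, -2.9]
grip_width: 0.694
t 17.75 tcp [543.2 220.3 137.4] yaw -97.51 F [-0.3  0.5 -2.9] g 0.694
tool x -0.11 y -0.06 z 9.34 cm yaw 0.002 rad
top z 45.8217319133074
-20 0 end face y nan
-10 0 end face y nan
0 0 end face y nan
10 0 end face y nan
20 0 end face y nan
  return _methods._mean(a, axis=axis, dtype=dtype,
  ret = ret.dtype.type(ret / rcount)
```

```bash
cat >> h.py <<'E'
def inhand():
    from bench import r
    b=r.capture("wrist");W=cloud(b);s=r.read_state();t=np.radians(s["ee_rot"][2]);D=(W-s["tool_pos"])*1000
    X=D[...,0]*np.cos(t)+D[...,1]*np.sin(t);Y=D[...,0]*np.sin(t)-D[...,1]*np.cos(t);Z=D[...,2]
    for x in(-22,-10,0,10,20):
        k=(abs(X-x)<3)&(abs(Z-46)<3);print(x,k.sum(),"top y from",np.percentile(Y[k],.5).round(1),"z far/near",np.median(Z[k&(Y<-50)]).round(1),np.median(Z[k&(Y>-30)]).round(1))
    k=(abs(Z-46)<3)&(Y<-20)&(abs(X)<45);print("x range top",np.percentile(X[k],[.3,99.7]).round(1))
E
python3 -W ignore -c "
from h import *
inhand()"
```

```text
-22 6333 top y from -77.7 z far/near 45.6 45.9
-10 6255 top y from -78.0 z far/near 45.8 45.9
0 6410 top y from -78.3 z far/near 45.9 46.0
10 6294 top y from -78.0 z far/near 45.7 45.9
20 6296 top y from -77.9 z far/near 45.7 45.9
x range top [-29.7  29.3]
```

```bash
python3 -m crank '[{"x":0,"y":-0.21,"z":0,"yaw":0.002,"grip":0},{"x":0,"y":0,"z":2,"yaw":0,"grip":0},{"x":0,"y":0,"z":3,"yaw":0,"grip":0},{"x":0,"y":0,"z":2,"yaw":0,"grip":0},{"x":0,"y":0,"z":1,"yaw":0,"grip":0},{"x":0,"y":0,"z":0.5,"yaw":0,"grip":0},{"x":0,"y":0,"z":0.3,"yaw":0,"grip":0},{"x":0,"y":0,"z":0.2,"yaw":0,"grip":0},{"x":0,"y":0,"z":0,"yaw":0,"grip":0},{"x":0,"y":0,"z":0,"yaw":0,"grip":0}]';python3 -c "
from h import *
go(545.3,219.9,43.7,-97.6)"
```

```text
time_s: 19.1
tool_pos: [0.5456, 0.2208, 0.0478]
ee_rot: [-180.0, 0.0, -97.7]
ft_force: [0.4, 0.0, -3.8]
grip_width: 0.689
t 19.1 tcp [545.6 220.8  47.8] yaw -97.74 F [ 0.4  0.  -3.8] g 0.689
tool x 0.09 y 0.02 z 0.41 cm yaw -0.002 rad
```

```bash
python3 -m crank '[{"x":0.08,"y":0.02,"z":0.1,"yaw":-0.001,"grip":0},{"x":0,"y":0,"z":0.1,"yaw":0,"grip":0},{"x":0,"y":0,"z":0.1,"yaw":0,"grip":0},{"x":0,"y":0,"z":0.05,"yaw":0,"grip":0},{"x":0,"y":0,"z":0,"yaw":0,"grip":0},{"x":0,"y":0,"z":0,"yaw":0,"grip":0}]'; python3 -m crank '[{"x":0,"y":0,"z":0.05,"yaw":0,"grip":0},{"x":0,"y":0,"z":0,"yaw":0,"grip":0}]';python3 -c "
from h import *
go(545.3,219.9,43.7,-97.6)"
```

```text
time_s: 19.85
tool_pos: [0.5452, 0.22, 0.0441]
ee_rot: [180.0, -0.0, -97.7]
ft_force: [-0.4, 0.3, -4.1]
grip_width: 0.696
time_s: 20.1
tool_pos: [0.5452, 0.22, 0.0437]
ee_rot: [-180.0, 0.0, -97.7]
ft_force: [-1.3, -0.5, -1.8]
grip_width: 0.698
t 20.1 tcp [545.2 220.   43.7] yaw -97.69 F [-1.3 -0.5 -1.8] g 0.698
tool x 0.01 y -0.01 z -0.00 cm yaw -0.002 rad
```

Light contact. One more small step, then release, lift and look.

```bash
python3 -m crank '[{"x":0,"y":0,"z":0.05,"yaw":0,"grip":0},{"x":0,"y":0,"z":0,"yaw":0,"grip":0}]'; python3 -m crank '[{"x":0,"y":0,"z":0,"yaw":0,"grip":0.8},{"x":0,"y":0,"z":0,"yaw":0,"grip":0.9},{"x":0,"y":0,"z":0,"yaw":0,"grip":0.9},{"x":0,"y":0,"z":-1,"yaw":0,"grip":0.9},{"x":0,"y":0,"z":-3,"yaw":0,"grip":1},{"x":0,"y":-3,"z":-5,"yaw":0,"grip":1},{"x":0,"y":-4,"z":-5,"yaw":0,"grip":1},{"x":0,"y":0,"z":-5,"yaw":0,"grip":1},{"x":0,"y":0,"z":0,"yaw":0,"grip":1},{"x":0,"y":0,"z":0,"yaw":0,"grip":1}]'
python3 - <<'E'
from bench import r
from h import *
c=r.capture("wrist");cv2.imwrite("pics/wrist8.png",c["color"]);np.savez("pics/wrist8.npz",**c);go(0,0,0,0)
print(meas(c,.09,tol=.004,vmin=20));print("slab",meas(c,.03,tol=.004,vmin=0))
E
```

```text
time_s: 20.35
tool_pos: [0.5452, 0.22, 0.0436]
ee_rot: [180.0, 0.0, -97.7]
ft_force: [-5.6, -0.9, 7.2]
grip_width: 0.695
time_s: 21.6
tool_pos: [0.6132, 0.2107, 0.2318]
ee_rot: [180.0, 0.0, -97.7]
ft_force: [0.3, 0.4, -0.8]
grip_width: 0.999
t 21.65 tcp [613.  210.7 231.2] yaw -97.67 F [-0.5  0.4 -0. ] g 0.998
tool x 29.07 y 57.93 z 23.12 cm yaw -1.705 rad
[([464.4, 126.1, 79.0, 24.7, -7.5], (423, 332), (413, 290, 27, 73)), ([524.0, 99.6, 62.4, 38.1, 80.3], (465, 259), (421, 247, 69, 40)), ([579.9, 120.5, 121.6, 60.9, 82.9], (427, 208), (356, 175, 146, 69)), ([563.3, 217.3, 121.7, 60.5, -7.4], (317, 236), (282, 174, 71, 130))]
slab [([575.1, 421.6, 153.6, 15.9, -2.4], (124, 231), (105, 162, 40, 137)), ([522.4, 160.6, 219.0, 218.3, 82.4], (354, 248), (270, 147, 221, 191))]
```

View pics/wrist8.png

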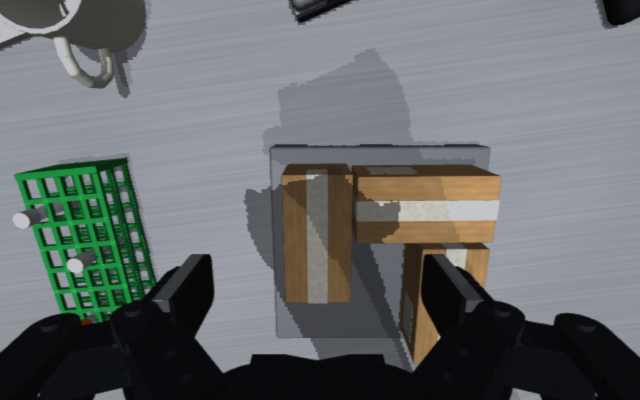

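The view shows T2 at (356–502, 165–243), T3 at (282–353, 163–303) and the first carton at lower right. The relative pose of T2 and T3 is within 1 mm of nominal. Now for the last one, carton a.

```bash
python3 -m crank '[{"x":3,"y":-0.2,"z":0,"yaw":0,"grip":1},{"x":5,"y":-0.4,"z":0,"yaw":0,"grip":1},{"x":5,"y":-0.4,"z":0,"yaw":0,"grip":1},{"x":5,"y":-0.4,"z":0,"yaw":0,"grip":1},{"x":5,"y":-0.4,"z":0,"yaw":0,"grip":1},{"x":5,"y":-0.4,"z":0,"yaw":0,"grip":1},{"x":5,"y":-0.4,"z":0,"yaw":0,"grip":1},{"x":5,"y":-0.4,"z":0,"yaw":0,"grip":1},{"x":5,"y":-0.4,"z":0,"yaw":0,"grip":1},{"x":5,"y":-0.4,"z":0,"yaw":0,"grip":1}]' && python3 -m crank '[{"x":5,"y":-0.2,"z":0,"yaw":0,"grip":1},{"x":4,"y":-0.2,"z":0,"yaw":0,"grip":1},{"x":1.7,"y":0,"z":0,"yaw":0,"grip":1},{"x":0,"y":0,"z":0,"yaw":-0.12,"grip":1},{"x":0,"y":0,"z":0,"yaw":-0.12,"grip":1},{"x":0,"y":0,"z":0,"yaw":-0.1,"grip":1},{"x":0,"y":0,"z":0,"yaw":0,"grip":1},{"x":0,"y":0,"z":0,"yaw":0,"grip":1}]'
python3 - <<'E'
from bench import r
from h import *
c=r.capture("wrist");cv2.imwrite("pics/wrist9.png",c["color"]);np.savez("pics/wrist9.npz",**c);go(0,0,0,0)
for t in meas(c,.06,tol=.004,vmin=20):
    print(t)
    (x,y,w,l,a)=t[0]
    if 115<w<130 and 55<l<68:
        th=np.radians(a-90);ty=np.array([np.sin(th),-np.cos(th)]);tx=np.array([np.cos(th),np.sin(th)])
        cc=np.array([x,y])+1.27*tx+1.0*ty;print("centre",cc);go(*(cc+20*ty),12,a-90)
E
```

```text
time_s: 22.9
tool_pos: [0.5863, -0.2712, 0.2308]
ee_rot: [179.9, 0.0, -97.7]
ft_force: [0.0, 0.0, -0.2]
grip_width: 1.0
time_s: 23.9
tool_pos: [0.5767, -0.3761, 0.2315]
ee_rot: [180.0, 0.0, -78.3]
ft_force: [-0.3, 0.4, 0.5]
grip_width: 1.002
t 23.95 tcp [ 576.8 -376.2  231.6] yaw -78.3 F [1.1 0.1 0.3] g 1.004
tool x -48.54 y 48.84 z 23.16 cm yaw -1.367 rad
([438.6, -512.4, 71.9, 37.3, 40.8], (416, 329), (391, 299, 49, 65))
([490.6, -396.3, 121.7, 60.6, 11.9], (320, 262), (289, 208, 63, 113))
centre [ 489.88337033 -397.7489106 ]
t 23.95 tcp [ 576.8 -376.2  231.6] yaw -78.3 F [1.1 0.1 0.3] g 1.004
tool x 0.35 y 10.94 z 21.96 cm yaw -0.003 rad
([602.3, -534.5, 123.3, 61.1, 55.7], (490, 183), (426, 116, 129, 133))
centre [ 602.78561879 -536.04177638]
t 23.95 tcp [ 576.8 -376.2  231.6] yaw -78.3 F [1.1 0.1 0.3] g 1.004
tool x 17.57 y 2.13 z 21.96 cm yaw -0.768 rad
```

View pics/wrist9.png

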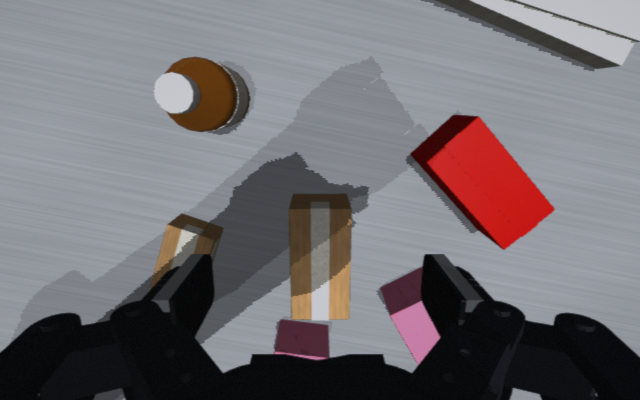

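The view shows carton a at (289–352, 195–320): brown with tape, 122 x 61 mm. The look-alikes are red at (480,180), pink at (415,310) and pink at (302,340), and the small carton is at (190,240). Carton a is the one between the fingers. I'll go down with slightly narrowed jaws to stay clear of the pink boxes.

```bash
python3 -m crank '[{"x":0.35,"y":3.7,"z":0,"yaw":-0.003,"grip":0.9},{"x":0,"y":3.7,"z":2,"yaw":0,"grip":0.9},{"x":0,"y":3.5,"z":3,"yaw":0,"grip":0.9},{"x":0,"y":0,"z":4,"yaw":0,"grip":0.9},{"x":0,"y":0,"z":4,"yaw":0,"grip":0.9},{"x":0,"y":0,"z":4,"yaw":0,"grip":0.9},{"x":0,"y":0,"z":3,"yaw":0,"grip":0.9},{"x":0,"y":0,"z":1.5,"yaw":0,"grip":0.9},{"x":0,"y":0,"z":0.4,"yaw":0,"grip":0.9},{"x":0,"y":0,"z":0,"yaw":0,"grip":0.9}]' && python3 -m crank '[{"x":0,"y":0,"z":0,"yaw":0,"grip":0},{"x":0,"y":0,"z":0,"yaw":0,"grip":0},{"x":0,"y":0,"z":0,"yaw":0,"grip":0},{"x":0,"y":0,"z":0,"yaw":0,"grip":0},{"x":0,"y":0,"z":0,"yaw":0,"grip":0}]' && python3 -m crank '[{"x":0,"y":0,"z":-0.5,"yaw":0,"grip":0},{"x":0,"y":0,"z":-2,"yaw":0,"grip":0},{"x":0,"y":0,"z":-4,"yaw":0,"grip":0},{"x":0,"y":0,"z":-4,"yaw":0,"grip":0},{"x":0,"y":0,"z":-2,"yaw":0,"grip":0},{"x":0,"y":0,"z":0,"yaw":0,"grip":0}]'
python3 -c "
from h import *
u=np.array([.9912,-.1323]);v=np.array([.1323,.9912]);g=np.array([466.7,200.6])-19*v;print(g);go(*g,137,-7.6)"
```

```text
time_s: 25.2
tool_pos: [0.4711, -0.4029, 0.0137]
ee_rot: [-180.0, -0.0, -78.1]
ft_force: [0.2, 0.1, 0.4]
grip_width: 0.902
time_s: 25.82
tool_pos: [0.4712, -0.4028, 0.0142]
ee_rot: [-179.9, -0.1, -78.0]
ft_force: [-1.2, 1.0, 7.8]
grip_width: 0.696
time_s: 26.58
tool_pos: [0.4712, -0.4028, 0.1392]
ee_rot: [-179.9, -0.1, -78.0]
ft_force: [0.3, 0.8, -4.5]
grip_width: 0.695
[464.1863 181.7672]
t 26.57 tcp [ 471.2 -402.8  139.2] yaw -78.03 F [ 0.3  0.8 -4.5] g 0.695
tool x -57.33 y -11.44 z 0.22 cm yaw -1.229 rad
```

```bash
python3 -m crank '[{"x":-3,"y":-0.6,"z":0,"yaw":0,"grip":0},{"x":-5,"y":-1,"z":0,"yaw":0,"grip":0},{"x":-5,"y":-1,"z":0,"yaw":0,"grip":0},{"x":-5,"y":-1,"z":0,"yaw":0,"grip":0},{"x":-5,"y":-1,"z":0,"yaw":0,"grip":0},{"x":-5,"y":-1,"z":0,"yaw":0,"grip":0},{"x":-5,"y":-1,"z":0,"yaw":0,"grip":0},{"x":-5,"y":-1,"z":0,"yaw":0,"grip":0},{"x":-5,"y":-1,"z":0,"yaw":0,"grip":0},{"x":-5,"y":-1,"z":0,"yaw":0,"grip":0}]' && python3 -m crank '[{"x":-5,"y":-1,"z":0,"yaw":0,"grip":0},{"x":-3,"y":-0.6,"z":0,"yaw":0,"grip":0},{"x":-1.3,"y":-0.2,"z":0,"yaw":0,"grip":0},{"x":0,"y":0,"z":0,"yaw":-0.15,"grip":0},{"x":0,"y":0,"z":0,"yaw":-0.175,"grip":0},{"x":0,"y":0,"z":0,"yaw":-0.175,"grip":0},{"x":0,"y":0,"z":0,"yaw":-0.175,"grip":0},{"x":0,"y":0,"z":0,"yaw":-0.175,"grip":0},{"x":0,"y":0,"z":0,"yaw":-0.175,"grip":0},{"x":0,"y":0,"z":0,"yaw":-0.154,"grip":0}]' && python3 -m crank '[{"x":0,"y":0,"z":0,"yaw":-0.05,"grip":0},{"x":0,"y":0,"z":0,"yaw":0,"grip":0},{"x":0,"y":0,"z":0,"yaw":0,"grip":0}]'
python3 -W ignore -c "
from h import *
inhand();go(464.2,181.8,44,-7.6)"
```

```text
time_s: 27.82
tool_pos: [0.4641, 0.0884, 0.1367]
ee_rot: [179.9, -0.0, -78.0]
ft_force: [0.4, -0.6, -3.7]
grip_width: 0.693
time_s: 29.08
tool_pos: [0.4631, 0.1805, 0.1369]
ee_rot: [179.9, 0.1, -10.2]
ft_force: [-0.1, 0.4, -3.8]
grip_width: 0.694
time_s: 29.45
tool_pos: [0.4633, 0.1811, 0.1374]
ee_rot: [180.0, 0.0, -7.7]
ft_force: [-0.2, -0.3, -3.9]
grip_width: 0.694
-22 6428 top y from -81.5 z far/near 45.1 45.3
-10 6463 top y from -81.9 z far/near 45.2 45.4
0 6594 top y from -82.3 z far/near 45.3 45.4
10 6431 top y from -81.9 z far/near 45.1 45.2
20 6506 top y from -81.9 z far/near 45.0 45.2
x range top [-31.5  27.5]
t 29.5 tcp [463.3 181.3 137.6] yaw -7.71 F [-0.5  1.  -4.5] g 0.694
tool x 0.08 y -0.06 z 9.36 cm yaw -0.002 rad
```

```bash
python3 -m crank '[{"x":0.13,"y":0.2,"z":0,"yaw":-0.001,"grip":0},{"x":0,"y":0,"z":2,"yaw":0,"grip":0},{"x":0,"y":0,"z":3,"yaw":0,"grip":0},{"x":0,"y":0,"z":2,"yaw":0,"grip":0},{"x":0,"y":0,"z":1,"yaw":0,"grip":0},{"x":0,"y":0,"z":0.5,"yaw":0,"grip":0},{"x":0,"y":0,"z":0.3,"yaw":0,"grip":0},{"x":0,"y":0,"z":0.1,"yaw":0,"grip":0},{"x":0,"y":0,"z":0,"yaw":0,"grip":0},{"x":0,"y":0,"z":0,"yaw":0,"grip":0}]';python3 -c "
from h import *
go(464.3,179.0,44.3,-7.6)"
```

```text
time_s: 30.75
tool_pos: [0.4646, 0.1795, 0.0491]
ee_rot: [-180.0, -0.0, -7.6]
ft_force: [-0.0, 0.6, -3.2]
grip_width: 0.693
t 30.75 tcp [464.6 179.5  49.1] yaw -7.56 F [-0.   0.6 -3.2] g 0.693
tool x -0.03 y 0.06 z 0.48 cm yaw 0.001 rad
```

```bash
python3 -m crank '[{"x":-0.03,"y":0.06,"z":0.1,"yaw":0,"grip":0},{"x":0,"y":0,"z":0.1,"yaw":0,"grip":0},{"x":0,"y":0,"z":0.1,"yaw":0,"grip":0},{"x":0,"y":0,"z":0.1,"yaw":0,"grip":0},{"x":0,"y":0,"z":0,"yaw":0,"grip":0},{"x":0,"y":0,"z":0,"yaw":0,"grip":0}]'; python3 -m crank '[{"x":0,"y":0,"z":0.05,"yaw":0,"grip":0},{"x":0,"y":0,"z":0,"yaw":0,"grip":0}]'
```

```text
time_s: 31.5
tool_pos: [0.4641, 0.1789, 0.0449]
ee_rot: [180.0, 0.0, -7.6]
ft_force: [-0.6, -0.3, -4.1]
grip_width: 0.695
time_s: 31.75
tool_pos: [0.4641, 0.1789, 0.0444]
ee_rot: [180.0, 0.0, -7.6]
ft_force: [-0.7, -0.2, -3.1]
grip_width: 0.695
```

```bash
python3 -m crank '[{"x":0,"y":0,"z":0.05,"yaw":0,"grip":0},{"x":0,"y":0,"z":0,"yaw":0,"grip":0}]'; python3 -m crank '[{"x":0,"y":0,"z":0.04,"yaw":0,"grip":0},{"x":0,"y":0,"z":0,"yaw":0,"grip":0}]'
```

```text
time_s: 32.0
tool_pos: [0.4641, 0.1789, 0.0441]
ee_rot: [180.0, -0.0, -7.6]
ft_force: [-3.0, -1.2, 4.9]
grip_width: 0.702
time_s: 32.25
tool_pos: [0.4642, 0.1789, 0.0441]
ee_rot: [180.0, -0.0, -7.6]
ft_force: [-7.5, -2.7, 16.6]
grip_width: 0.696
```

```bash
python3 -m crank '[{"x":0,"y":0,"z":-0.04,"yaw":0,"grip":0.8},{"x":0,"y":0,"z":0,"yaw":0,"grip":0.9},{"x":0,"y":0,"z":0,"yaw":0,"grip":0.9},{"x":0,"y":0,"z":-1,"yaw":0,"grip":0.9},{"x":0,"y":0,"z":-3,"yaw":0,"grip":1},{"x":2,"y":-3,"z":-5,"yaw":0,"grip":1},{"x":2,"y":-4,"z":-5,"yaw":0,"grip":1},{"x":2,"y":-4,"z":-5,"yaw":0,"grip":1},{"x":0,"y":0,"z":-4,"yaw":0,"grip":1},{"x":0,"y":0,"z":0,"yaw":0,"grip":1}]' && python3 -m crank '[{"x":0,"y":0,"z":0,"yaw":0,"grip":1},{"x":0,"y":0,"z":0,"yaw":0,"grip":1}]'
python3 - <<'E'
from bench import r
from h import *
c=r.capture("wrist");cv2.imwrite("pics/wrist10.png",c["color"]);np.savez("pics/wrist10.npz",**c);go(0,0,0,0)
sl=meas(c,.03,tol=.004,vmin=0);print("slab",sl)
S=np.array([t[0] for t in sl if t[0][3]>200][0]) if any(t[0][3]>200 for t in sl) else None
for t in meas(c,.09,tol=.004,vmin=20):
    print(t)
    if S is not None:
        a=np.radians(-7.6);d=np.array(t[0][:2])-S[:2];print("   slab xy",(d@[np.cos(a),np.sin(a)]).round(1),(d@[-np.sin(a),np.cos(a)]).round(1))
E
```

```text
time_s: 33.5
tool_pos: [0.5356, 0.2758, 0.2706]
ee_rot: [-179.8, -0.2, -7.5]
ft_force: [0.1, -0.9, -1.1]
grip_width: 1.0
time_s: 33.75
tool_pos: [0.5342, 0.2746, 0.2662]
ee_rot: [179.9, 0.1, -7.6]
ft_force: [-0.0, -0.6, -0.5]
grip_width: 1.002
t 33.8 tcp [534.3 274.7 266.2] yaw -7.57 F [ 0.3  0.7 -0.3] g 0.998
tool x -49.34 y 34.27 z 26.62 cm yaw -0.132 rad
slab [([519.7, 136.9, 64.2, 57.7, -6.2], (322, 275), (295, 260, 54, 43)), ([534.2, 253.6, 219.1, 34.3, -7.5], (319, 180), (223, 172, 198, 30)), ([557.3, 419.1, 179.8, 5.8, -2.2], (324, 21), (234, 10, 181, 24))]
([579.4, 122.4, 121.5, 60.9, 82.9], (382, 309), (352, 263, 62, 102))
([563.7, 218.4, 121.4, 61.0, -7.5], (356, 230), (295, 202, 126, 59))
([488.1, 168.2, 183.8, 121.5, 83.8], (273, 289), (227, 201, 121, 163))
```

View pics/wrist10.png

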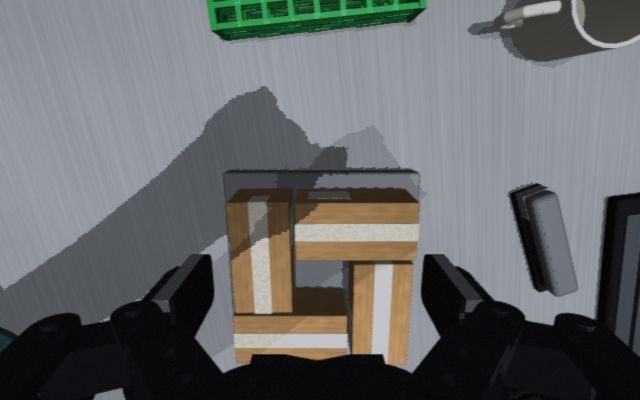

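All four cartons form the pinwheel: T4 at (230–293, 190–314), T3 at (295–418, 190–260), T2 at (352–412, 262–363) and the first at (235–348, 290–362). The tube rack is untouched. The mask merges T4 with the first carton, so I'll view that gap from straight above.

```bash
python3 -m crank '[{"x":0,"y":4,"z":0,"yaw":0,"grip":1},{"x":0,"y":5,"z":0,"yaw":0,"grip":1},{"x":0,"y":5,"z":0,"yaw":0,"grip":1},{"x":0,"y":3,"z":0,"yaw":0,"grip":1},{"x":0,"y":0,"z":0,"yaw":0,"grip":1},{"x":0,"y":0,"z":0,"yaw":0,"grip":1},{"x":0,"y":0,"z":0,"yaw":0,"grip":1}]'
python3 - <<'E'
from bench import r
from h import *
c=r.capture("wrist");np.savez("pics/wrist11.npz",**c)
cv2.imwrite("pics/wrist11.png",cv2.resize(c["color"][0:260,160:500],None,fx=2,fy=2,interpolation=cv2.INTER_CUBIC))
sl=meas(c,.03,tol=.004,vmin=0,minA=150);print("slab",sl)
W=cloud(c)
for tol in(.004,.0015):
    print(tol,[t for t in meas(c,.09,tol=tol,vmin=20)])
for n in("scene","side"):
    d=r.capture(n);o=dict(np.load(f"pics/{n}0.npz"))
    print(n,"small",[t['c'] for t in tops(d,.0375,.0425,.04) if t['hs'][0]<25 and 70<t['size'][0]<95],[t['c'] for t in tops(o,.0375,.0425,.04) if t['hs'][0]<25 and 70<t['size'][0]<95],
     "rack",[t['c'] for t in tops(d,.05,.07,.06) if 50<t['hs'][0]<80],"bottle",[t['c'] for t in tops(d,.08,.1,.09) if t['hs'][0]<14])
E
```

```text
time_s: 34.67
tool_pos: [0.5122, 0.1075, 0.2668]
ee_rot: [180.0, 0.0, -7.5]
ft_force: [-1.2, 0.0, 0.1]
grip_width: 0.996
slab [([779.1, -93.2, 71.1, 53.5, 18.9], (556, 299), (525, 275, 64, 49)), ([523.9, 159.4, 69.5, 68.5, 80.8], (322, 116), (292, 84, 66, 69)), ([775.7, 148.2, 126.7, 6.5, -75.8], (563, 94), (551, 37, 27, 117)), ([591.3, 260.0, 102.8, 2.6, -7.5], (379, 5), (327, 4, 105, 3))]
0.004 [([480.9, 105.6, 121.1, 60.6, -7.4], (286, 185), (222, 154, 129, 63)), ([579.0, 120.8, 120.4, 60.8, 82.9], (389, 151), (356, 88, 71, 131)), ([563.6, 217.5, 120.9, 59.4, -7.5], (362, 44), (292, 7, 144, 76)), ([465.8, 200.8, 121.0, 60.7, 83.0], (252, 76), (213, 5, 76, 147))]
0.0015 [([480.9, 105.1, 121.0, 59.7, -7.4], (286, 185), (222, 155, 129, 62)), ([579.2, 120.8, 120.3, 60.2, 82.8], (389, 152), (356, 88, 71, 131)), ([563.6, 217.5, 120.8, 59.4, -7.5], (362, 44), (292, 7, 144, 76)), ([465.5, 200.9, 121.0, 60.2, 83.2], (252, 78), (213, 5, 76, 147))]
scene small [(458.1, -253.3)] [(458.1, -252.8)] rack [(561.7, 455.5)] bottle [(640.3, -253.7)]
side small [(451.4, -252.4)] [(451.6, -251.4)] rack [(548.0, 458.5)] bottle [(621.5, -251.7)]
```

View pics/wrist11.png

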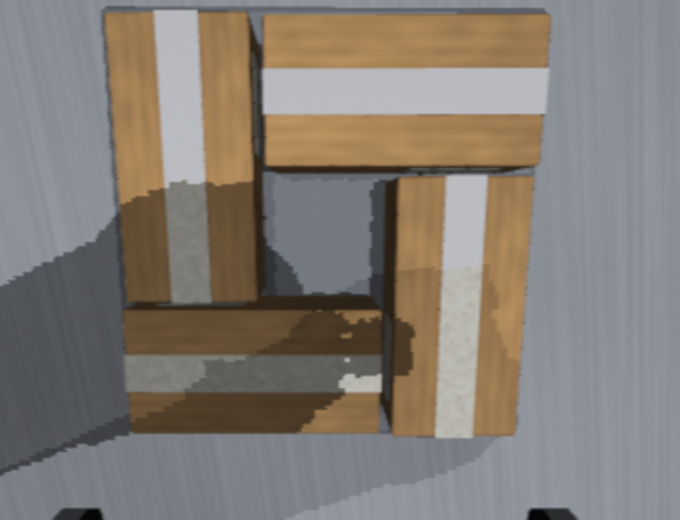

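The enlarged view shows all four cartons flat with narrow gaps and an open square in the middle. The gaps measure about 5.3, 3.8, 5.0 and 2.7 mm, and every carton is within about 2 mm of its place. The small carton, bottle and rack haven't moved, and the gripper is clear. Handing in.

```bash
python3 -c "
from bench import r
print(r.finish_job())"
```

```text
the job is handed in; nothing more can be done
None
```

The pinwheel is complete and handed in, at about 35 s of the 72 s allowed. The three brown cartons went down one at a time, each with one finger in the centre square. Vertical force readings at touchdown were about 7 to 17 N before release. No verdict was reported.

**Last checks, from the wrist camera above the slab:**
- **Positions:** every carton is within about 2 mm of its nominal place and about 0.8° of its nominal direction. All four tops are at the 90 mm level, so they lie flat.
- **Gaps:** about 5.3, 3.8, 5.0 and 2.7 mm, against 4 mm nominal. They are uneven partly because the first carton already lay about 1.5 mm off its place. The third placed spot, (32, 62), is also about 1 to 1.5 mm off.
- **First carton:** reads the same as at the start, within about 1 mm.
- **Small carton, bottle and rack:** the small carton and rack read within about 1 mm of the start in both fixed cameras, and the bottle within about 2 mm. The pink and red boxes were not touched.

**Disagreements:** the wrist camera read positions about 1 to 2 mm off the arm's own position. I corrected for this, and the final gaps were compared within single images, where it largely cancels. The very first move call was refused for missing keys, and nothing moved.

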